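# Shim the short leg of the weighing stand

### The arm

A 7-joint arm with a two-finger parallel gripper is mounted at the origin on a cart in front of the work surface, level with it; the furniture and walls round the work are solid. World frame = base frame: x ahead of the robot, y to its left, z up, the work surface at z = 0. Lengths are in m, angles in rad, forces in N, time in s.
With the tool pointing down it reaches from about 0.4 to 0.9 m from the base axis. Payload 5.5 kg.
Tool frame: the origin (TCP) lies at the very end of the fingers, on their centre line; the grasp point (between the pads) lies 19 mm behind it; z points along the fingers, y is the direction in which the jaws open and shut (so a half turn about z gives the same grasp; the last joint's range is limited). The gripper opens to 85 mm and grips with 20 to 120 N. Pads are 22 mm wide; open, the fingers measure 114 mm over their backs; the gripper's body (76 mm by 85 mm) begins 54 mm behind the grasp point. The pads swing forward as they close: fully open they stand 13 mm farther back than shut.
Start: joints at [-1.021, 0.501, -0.427, 1.55, 0.221, 1.138, -0.21], TCP at [0.184, 0.623, 0.231] pointing down, gripper open.
Joint ranges: [-2.88, 2.88], [-0.31, 2.03], [-1.54, 1.56], [0.2, 2.42], [-1.41, 4.55], [0.19, 2.02], [-2.57, 2.57]. Speed limits (rad/s): [2.57, 2.57, 3.14, 3.14, 3.14, 3.14, 3.14].

### API

Orientations are given as a 3x3 rotation matrix whose columns are the frame's x, y, z axes.
In Python, from workcell import arm, vision, order gives the robot as it stands. The module is installed in compiled form; this text tells all that it offers.
- The arm moves only by the shell command python3 -m handwheel 'ROWS' [FORCE]. ROWS is JSON, one flat list of numbers, 5 for each row, row after row: the opening in per cent of the stroke, from 0 (shut) to 100 (fully open), then the shift along the tool's x, y, z in mm, then the turn about the tool's z in rad. A call has 1 to 10 rows; each row is the pose to reach, as a shift and turn from the pose commanded when the call began, along the tool's axes at that moment; what a row does not reach only later rows make up. A row lasts 1/12 s, in which the tool goes at most 41.7 mm and 7.16 degrees, less where a joint would pass 70% of its speed; a pose out of reach is approached as far as the arm can. A call with a gripper value outside its range is refused whole. The fingers move at their own pace and stop on an object; FORCE is the grip in N (left out, the last holds). Time passes only in rows, so rows that repeat a pose let the fingers close. It gives the time, the measured TCP pose, the force and the opening at its end, in the units of the state.
- arm.get_obs(): the state, without advancing time (a new reading comes with each control period).
- vision.camera(name): name is "side" or "top" or "wrist"; returns a dict with "image" (420x560x3 uint8, red, green, blue), "fx", "fy", "cx", "cy" (pixels), "camera_from_world" (4x4, takes a point from world to camera coordinates). Camera axes: x right, y down, z forward; pixel columns grow to the right and rows downward; lengths in m; the calibration is good to about 2 mm. A picture is of the moment at which its call begins. There is no depth.
- order.sign_off(): hands the job in, once; it reports no verdict.
Trained networks look in the newest picture that a camera, given by its name, has taken for a name from the list of things; names that differ only in an ending like _2 or _b are one class to them, and where a whole thing is asked for, a point or a joint stands for the part that bears it (a point fixed in the world has none). Each returns a list of dicts, best first, with "confidence" (0 to 1); they miss things now and then, are a little off and sometimes report something else, mostly with a low value. They report only what shows in the picture. A call takes as long as a camera call. They do not tell look-alikes from the thing itself.
- vision.regions_of(target, camera): "region" (420x560 bool, what is visible of it) and "extent" ([left, top, width, height] in pixels, round what is visible of it).
The state is a dict: "time_s": time; "joints": joint angles; "qvel": joint speeds; "tau": joint torques, N m; "ee_pos": TCP position; "eef_rot": TCP orientation; "force": force on the tool from outside, world axes, zero at the start; "torque": the same for the moment, N m; "grip_width": finger opening in m.
Only numpy, scipy, OpenCV 4.12 (cv2) and the standard library are available. Lean on these libraries where they do the work, as an engineer would, in place of code of your own. Each camera call takes 0.05 s, during which the arm holds its last target.

### The job

The marble weighing stand rocks because the leg at its near right corner is too short. Slide the flat wooden lath under that leg along the worktop, then slide the wooden wedge, thin end first, in on top of the lath with a gentle push of about 10 N until it is snug between lath and leg. Last, press down firmly (about 10 N) on the marble over that leg to check that it no longer rocks, and let go, leaving both shims in place and the things round about undisturbed.

Things in the scene. Friction and masses are not known exactly. Their poses are not given: they have to be found in the camera images.
- stand: weighing stand: marble slab 280 x 360 x 20 mm (x, y, z) on four legs, slab underside 45 mm, top 65 mm above the worktop; 5 kg with the balance on it. Origin in the middle, level with the feet (on the worktop); x points away from the robot at yaw 0, y to the left. Leg axes at x = +-115, y = +-150 mm; three have 30 mm domed rubber feet, the one at x = -115, y = -150 is the short one
- stand_corner (a point): point on the marble's top (65 mm up) straight above the short leg's axis, 25 mm in from the front and 30 mm from the right edge. The short leg is a bare steel stub, 28 mm round, whose flat underside hangs 15.5 to 22.5 mm above the worktop: how much differs each time and is not reported. Pressing down here with some 5 N rocks the unshimmed stand
- balance: cream counter balance, 157 x 354 x 159 mm, fastened on the marble, a little behind its middle, and moving with it; origin in the middle of its underside
- lath: flat wooden lath, 30 x 200 x 12 mm, 80 g, lying flat on the worktop; origin at the middle of its underside, its y axis along its length (both ends alike), z up. Sliding it on the worktop takes under 2 N
- wedge: wooden wedge, 125 x 24 mm, 80 g; origin under its middle, x along it to the thin end, z up. Thin end (x = 62.5 mm) 2 mm thick; the top rises evenly to 12 mm at x = -27.5, then level to the thick end (x = -62.5). Grip block on the thick end: 28 long, 20 wide (y), centred at x = -46.5, its top 41 mm above the underside. Driven snug it stays by friction
- timer: round wind-up kitchen timer, 62 mm wide, 45 mm high, beside the stand; bystander; origin under its middle
- weight_big: brass balance weight with knob, 37 mm wide, 35 mm high, in front of the stand; bystander; origin under its middle
- weight_mid: brass balance weight with knob, 29 mm wide, 30 mm high, in front of the stand; bystander; origin under its middle
There are look-alikes about, which are no part of the job. Of the things shaped like the wedge, the wooden one is meant.

How it is judged:
On the way, in this order (a step that is already met when the one before it is completed fails the run):
1. the lath lies flat on the worktop under the short leg (x of stand_corner in the frame of lath between -0.015 and 0.015 m and y of stand_corner in the frame of lath between -0.098 and 0.098 m and height (world z) of lath below 0.004 m and angle between lath's own z axis and vertical below 0.03 rad), for 0.2 s.
2. the wedge is in on top of the lath, touching the short leg, with the stand level (all of step 1 and y of stand_corner in the frame of wedge between -0.014 and 0.014 m and x of stand_corner in the frame of wedge between -0.02 and 0.065 m and height (world z) of wedge above 0.009 m and angle between wedge's own z axis and vertical below 0.06 rad and angle between stand's own z axis and vertical below 0.008 rad and contact force between wedge and stand above 0.5 N and contact force between wedge and lath above 0.3 N), for 0.2 s.
3. the fingers press the marble over the short leg with more than 7 N and it does not rock (tilt under 0.008 rad) (contact force between the fingers and stand above 7 N and horizontal distance between the grasp point and stand_corner below 0.045 m and angle between stand's own z axis and vertical below 0.008 rad and contact force between wedge and stand above 0.5 N), for 0.2 s.
At the end, for the whole second after the job is handed in: The lath lies flat under the short leg, the wedge sits on it and still bears on the leg (over 0.3 N), the stand is level within 0.008 rad and all is at rest (all of step 1 and y of stand_corner in the frame of wedge between -0.014 and 0.014 m and x of stand_corner in the frame of wedge between -0.02 and 0.065 m and height (world z) of wedge above 0.009 m and angle between wedge's own z axis and vertical below 0.06 rad and angle between stand's own z axis and vertical below 0.008 rad and contact force between wedge and stand above 0.3 N and linear speed of each of stand, wedge below 0.01 m/s); the robot touches nothing.
It fails at once if a shim held in the fingers is forced against the stand with more than 15 N ((contact force between wedge and stand above 15 N and contact force between the fingers and wedge above 0.5 N) or (contact force between lath and stand above 15 N and contact force between the fingers and lath above 0.5 N)).
It fails at once if the stand is pressed or struck with more than 35 N by the fingers (contact force between the fingers and stand above 35 N).
It fails at once if the stand is shoved more than 25 mm or jacked or tipped over 0.15 rad (distance of stand from where it was at the start of the episode above 0.025 m or angle between stand's own z axis and vertical above 0.15 rad).
It fails at once if a bystander (timer, brass weights) is moved more than 25 mm (distance of any of timer, weight_big, weight_mid from where it was at the start of the episode above 0.025 m).
It also fails if it takes over 72 s, if anything falls off the work surface, if the arm or the gripper's body presses on something with over 40 N, if the wrist force passes 120 N, or if a joint passes its speed limit or range.

## Working session

There is one attempt and no reset: what is moved stays moved. The work goes in short steps, Python scripts to look and compute and a shell command to move; the robot and the scene stay as the last step left them, time stands still between calls to the robot, and variables do not carry over. Pictures are saved under pics/ and viewed, and the job is handed in when it is done.

```bash
mkdir -p pics
cat > h.py <<'E'
import numpy as np, cv2
from workcell import arm, vision, order
def snap(n,f):
    c=vision.camera(n); cv2.imwrite('pics/'+f,cv2.cvtColor(c['image'],cv2.COLOR_RGB2BGR)); return c
def ray(c,u,v,z):
    M=np.array(c['camera_from_world']); R=M[:3,:3]; t=M[:3,3]
    o=-R.T@t; d=R.T@np.array([(u-c['cx'])/c['fx'],(v-c['cy'])/c['fy'],1])
    return o+d*(z-o[2])/d[2]
def proj(c,p):
    q=np.array(c['camera_from_world'])@np.append(p,1); return np.array([c['fx']*q[0]/q[2]+c['cx'],c['fy']*q[1]/q[2]+c['cy']])
E
python3 - <<'E'
from h import *
np.set_printoptions(precision=4,suppress=True)
for n in ['top','side','wrist']:
    c=snap(n,n+'0.png'); M=np.array(c['camera_from_world']); print(n,c['fx'],c['cx'],c['cy'],-M[:3,:3].T@M[:3,3],M[:3,:3].tolist())
    for t in ['stand','lath','wedge','timer','weight_big','weight_mid','balance']:
        print(t,[(round(r['confidence'],2),r['extent']) for r in vision.regions_of(t,n)])
o=arm.get_obs(); print(o)
E
```

```text
top 510.5416536169523 283.2643567968966 213.55210161602153 [ 0.2913 -0.0404  1.5704] [[0.014289067742476912, -0.9998953615571184, -0.0022557658589782985], [-0.9847573756660648, -0.013681558597133128, -0.17339471164265205], [0.17334570549724082, 0.004699030848253701, -0.984849828905276]]
stand [(0.85, [205.1, 129.7, 126.6, 103.2])]
lath [(0.82, [390.8, 204.2, 18.0, 62.2])]
wedge [(0.66, [357.3, 209.2, 10.1, 40.5]), (0.61, [247.7, 247.9, 19.1, 35.1])]
timer [(0.58, [363.2, 170.5, 17.1, 20.3])]
weight_big []
weight_mid []
balance [(0.58, [204.9, 130.0, 123.8, 55.6]), (0.23, [206.9, 134.5, 123.1, 98.8])]
side 394.5329756166146 282.12232096133124 210.01614814713741 [0.3081 0.7445 0.7522] [[-0.9609451889948525, -0.2765461550787288, -0.010323170967247823], [-0.1701119717190898, 0.6197071933336943, -0.7661755096636271], [0.21828023461937862, -0.7344965749693098, -0.6425484577312921]]
stand [(0.8, [156.9, 154.2, 145.3, 133.7])]
lath [(0.88, [294.6, 151.4, 52.2, 22.9])]
wedge [(0.87, [290.7, 174.3, 38.6, 10.1]), (0.85, [299.9, 247.3, 50.4, 18.9])]
timer [(0.7, [255.2, 156.5, 20.1, 16.7])]
weig
[... 391 characters left out ...]
[0.29810440284097167, -0.08686293694238256, -0.9505727721708505]]
stand []
lath []
wedge []
timer []
weight_big []
weight_mid []
balance []
{'time_s': 1.2, 'joints': array([-1.0208,  0.5009, -0.427 ,  1.5504,  0.2208,  1.1383, -0.2103]), 'qvel': array([-0.0002,  0.0004,  0.0024,  0.0019, -0.0008, -0.002 ,  0.0014]), 'tau': array([ -0.0005, -56.939 ,  -5.8108, -28.1334,   0.0128,   0.002 ,
        -0.    ]), 'ee_pos': array([0.1838, 0.6235, 0.2313]), 'eef_rot': array([[-0.9592,  0.2828, -0.    ],
       [ 0.2828,  0.9592,  0.    ],
       [ 0.0001,  0.    , -1.    ]]), 'force': array([-0.1088,  0.6537,  0.3595]), 'torque': array([-0.0138, -0.0037, -0.0012]), 'grip_width': 0.08539826697766968}
```

View pics/top0.png

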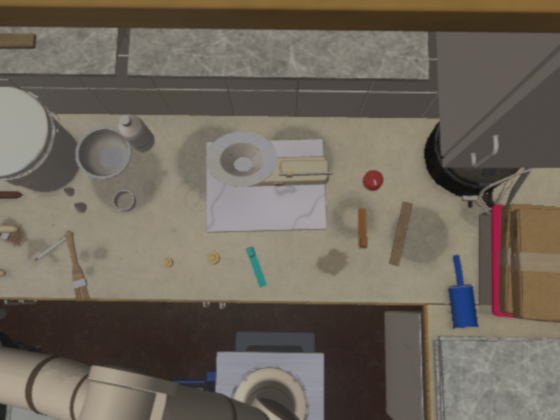

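View pics/side0.png

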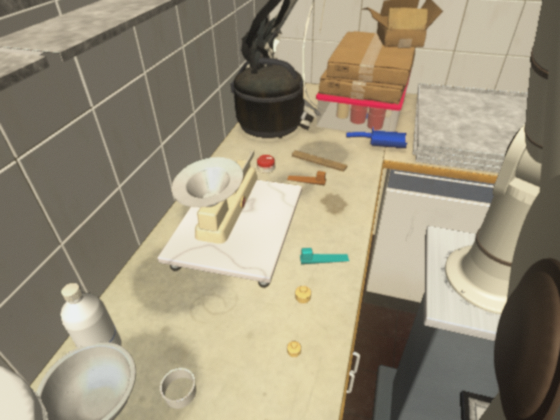

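Run:
```python
from h import *
a=cv2.imread('pics/top0.png')[110:320,180:460]; cv2.imwrite('pics/top0z.png',cv2.resize(a,None,fx=2.85,fy=2.85,interpolation=cv2.INTER_CUBIC))
a=cv2.imread('pics/side0.png')[140:370,140:400]; cv2.imwrite('pics/side0z.png',cv2.resize(a,None,fx=2.6,fy=2.6,interpolation=cv2.INTER_CUBIC))
```

```text
(no output)
```

View pics/top0z.png

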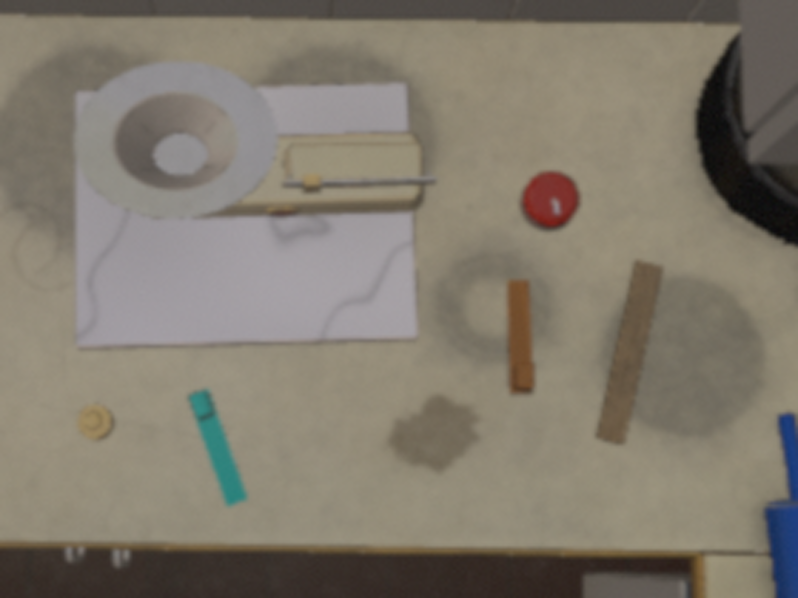

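View pics/side0z.png

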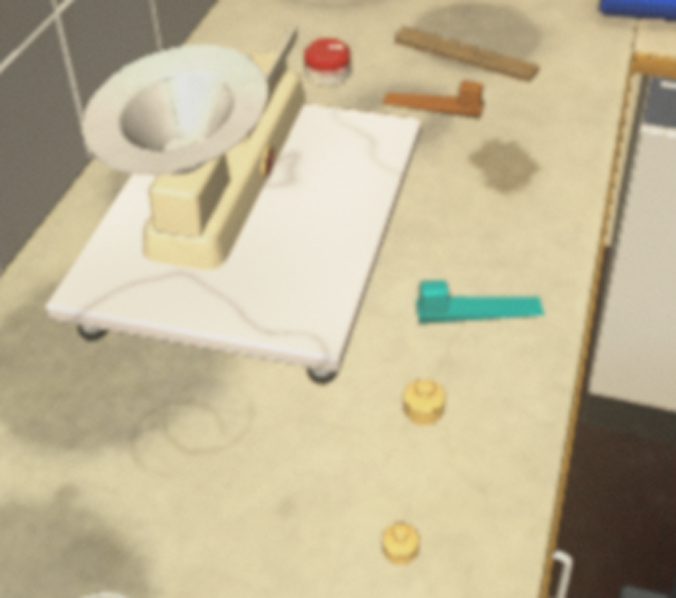

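The top view shows the stand with its near-right slab corner at about (326,229). The wooden wedge is at (362,228), with its block towards the robot, and the lath is at (401,233). The teal look-alike wedge is at (257,266), the timer at (373,180), and the weights at (213,258) and (168,262). Next I measure these positions.

Run:
```python
from h import *
np.set_printoptions(precision=4,suppress=True)
c=vision.camera('top')
img=c['image']
def show(t,z,sel=None):
    for r in vision.regions_of(t,'top'):
        m=r['region'].astype(np.uint8)
        if m.sum()<20: continue
        P=np.argwhere(m)[:,::-1].astype(float)
        W=np.array([ray(c,u,v,z)[:2] for u,v in P])
        rc=cv2.minAreaRect((W*1000).astype(np.float32))
        print(t,round(r['confidence'],2),'mean',W.mean(0),'rect c',np.array(rc[0])/1000,'size',rc[1],'ang',rc[2],img[m>0].mean(0)); print((cv2.boxPoints(rc)/1000).tolist())
show('stand',0.065);show('lath',0.012);show('wedge',0.01);show('timer',0.045)
for n,p in [('slabNL',(206,231)),('slabNR',(326,229.5)),('slabFR',(322.6,139.7))]: print(n,ray(c,*p,0.065))
print('edge',ray(c,300,301,0),'weights',ray(c,213,258,0.02),ray(c,168,262,.02))
```

```text
stand 0.95 mean [0.6481 0.0223] rect c [0.6593 0.0144] size (312.6576232910156, 376.9878234863281) ang 1.901921272277832 [148.9562 143.6847 141.9626]
[[0.49679645895957947, 0.19757695496082306], [0.5093081593513489, -0.17920316755771637], [0.8217934966087341, -0.16882646083831787], [0.8092818260192871, 0.20795366168022156]]
lath 0.9 mean [ 0.5089 -0.3949] rect c [ 0.5106 -0.3959] size (35.68987274169922, 202.8472137451172) ang 76.34502410888672 [105.1755  90.6421  71.6657]
[[0.40783366560935974, -0.3893268406391144], [0.6049474477767944, -0.4372139275074005], [0.6133728623390198, -0.4025328457355499], [0.4162590801715851, -0.3546457588672638]]
lath 0.74 mean [ 0.5262 -0.2762] rect c [ 0.5272 -0.2765] size (118.45406341552734, 24.672382354736328) ang 0.7944930791854858 [113.9392  80.7331  51.2331]
[[0.46783554553985596, -0.26495060324668884], [0.4681777060031891, -0.289620578289032], [0.5866203904151917, -0.28797805309295654], [0.5862782001495361, -0.2633080780506134]]
wedge 0.89 mean [ 0.525  -0.2772] rect c [ 0.526  -0.2774] size (121.83565521240234, 26.108060836791992) ang 1.561581
[... 999 characters left out ...]
2698 131.4583 122.7493]
[[0.6421516537666321, 0.2074355185031891], [0.6475099325180054, -0.1818000227212906], [0.8235928416252136, -0.1793760359287262], [0.8182345628738403, 0.20985949039459229]]
timer 0.17 mean [0.6527 0.0227] rect c [0.6652 0.0132] size (315.9815673828125, 384.64208984375) ang 2.3424816131591797 [148.9004 143.6214 141.8865]
[[0.4995233714580536, 0.19893881678581238], [0.5152446627616882, -0.18538182973861694], [0.8309622406959534, -0.17246682941913605], [0.8152409195899963, 0.21185381710529327]]
slabNL [0.5003 0.196  0.065 ]
slabNR [ 0.5098 -0.1611  0.065 ]
slabFR [ 0.7882 -0.1508  0.065 ]
edge [ 0.2992 -0.0875  0.    ] weights [0.4241 0.1785 0.02  ] [0.4101 0.3146 0.02  ]
```

```bash
cat >> h.py <<'E'
def go(o,*pts,yaw=None):
    "print tool-frame shifts (mm) from measured pose to world pts"
    R=np.array(o['eef_rot']); p=np.array(o['ee_pos'])
    for q in pts: print('shift',np.round(R.T@(np.array(q)-p)*1000,1))
    a=np.arctan2(R[1,1],R[0,1]); print('yaw of tool y deg',np.degrees(a))
    if yaw is not None: print('turn',-(np.radians(yaw)-a))
def st(): 
    o=arm.get_obs(); np.set_printoptions(precision=4,suppress=True); print(o['time_s'],o['ee_pos'],o['force'],o['grip_width']); return o
E
python3 - <<'E'
from h import *
o=st(); go(o,(.45,.35,.30),(.45,-.10,.30),(.44,-.34,.24),yaw=78)
E
```

```text
1.45 [0.1838 0.6235 0.2313] [ 0.4558 -0.0605  0.7284] 0.08535659183085952
shift [-332.7 -187.   -68.7]
shift [-459.9 -618.6  -68.7]
shift [-518.2 -851.7   -8.7]
yaw of tool y deg 73.57064402680683
turn -0.07730684547509847
```

```bash
python3 -m handwheel '[100,-333,-187,-69,0,100,-333,-187,-69,0,100,-333,-187,-69,0,100,-333,-187,-69,0,100,-333,-187,-69,0,100,-333,-187,-69,0,100,-333,-187,-69,0,100,-333,-187,-69,0,100,-333,-187,-69,0,100,-333,-187,-69,0]' 40
python3 - <<'E'
from h import *
o=st(); go(o,(.45,-.10,.30),(.43,-.34,.24),yaw=78)
E
```

```text
time_s: 2.28
ee_pos: [0.4565, 0.3435, 0.3016]
eef_rot: [[-0.956, 0.292, 0.004], [0.292, 0.956, -0.002], [-0.005, -0.001, -1.0]]
force: [1.5, -0.8, -0.5]
grip_width: 0.0852
2.2833 [0.4565 0.3435 0.3016] [ 1.4545 -0.7686 -0.4704] 0.08518700047725979
shift [-123.2 -426.1    2.5]
shift [-173.8 -661.4   62.8]
yaw of tool y deg 73.03525223258694
turn -0.08665119507239538
```

```bash
python3 -m handwheel '[100,-110,-430,0,-0.08,100,-110,-430,0,-0.08,100,-110,-430,0,-0.08,100,-110,-430,0,-0.08,100,-110,-430,0,-0.08,100,-110,-430,0,-0.08,100,-110,-430,0,-0.08,100,-110,-430,0,-0.08,100,-110,-430,0,-0.08,100,-110,-430,0,-0.08]'
python3 - <<'E'
from h import *
o=st(); go(o,(.43,-.34,.24),yaw=78)
E
```

```text
time_s: 3.12
ee_pos: [0.4348, -0.0683, 0.3008]
eef_rot: [[-0.979, 0.205, 0.001], [0.205, 0.979, -0.0], [-0.001, 0.0, -1.0]]
force: [0.8, 0.5, 0.9]
grip_width: 0.0855
3.1167 [ 0.4348 -0.0683  0.3008] [0.7983 0.452  0.8895] 0.0855160162597392
shift [ -51.  -266.9   60.8]
yaw of tool y deg 78.16696423480184
turn 0.002914075630364943
```

```bash
python3 -m handwheel '[100,-50,-245,60,0,100,-50,-245,60,0,100,-50,-245,60,0,100,-50,-245,60,0,100,-50,-245,60,0,100,-50,-245,60,0,100,-50,-245,60,0,100,-50,-245,60,0]'
python3 - <<'E'
from h import *
o=st(); 
c=snap('wrist','w1.png')
for t in ['lath','wedge','timer','stand']:
    for r in vision.regions_of(t,'wrist'):
        print(t,r['confidence'],r['extent'])
np.save('c.npy',c,allow_pickle=True)
E
```

```text
time_s: 3.78
ee_pos: [0.4322, -0.3199, 0.2393]
eef_rot: [[-0.977, 0.211, -0.002], [0.211, 0.977, -0.001], [0.002, -0.001, -1.0]]
force: [0.2, -0.3, 0.2]
grip_width: 0.0853
3.7833 [ 0.4322 -0.3199  0.2393] [ 0.1979 -0.2613  0.1671] 0.08527903829891298
lath 0.6 [218.8, 164.3, 32.0, 155.4]
wedge 0.86 [313.4, 190.1, 38.7, 95.5]
timer 0.81 [309.8, 321.7, 46.4, 56.3]
timer 0.4 [449.4, 198.1, 109.1, 221.2]
stand 0.75 [447.6, 195.6, 110.1, 224.2]
```

View pics/w1.png

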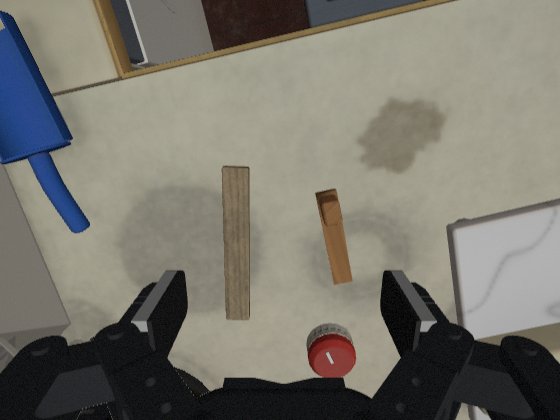

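The wrist view shows the lath at columns 222–249, rows 166–319. The wedge runs from (327,190) at the block to (343,283) at the thin end. The slab's near-right corner is at about (447,226).

Run:
```python
from h import *
np.set_printoptions(precision=4,suppress=True)
c=np.load('c.npy',allow_pickle=True).item()
a=cv2.cvtColor(c['image'],cv2.COLOR_RGB2BGR)[140:340,200:480]
cv2.imwrite('pics/w1z.png',cv2.resize(a,None,fx=2.85,fy=2.85,interpolation=cv2.INTER_CUBIC))
for p in [(222,166),(249,167),(249.5,319),(226,319)]: print(ray(c,*p,.012))
print('wedge block top', [ray(c,*p,.041) for p in [(316,192),(336,189)]],'thin',[ray(c,*p,.002) for p in [(334,284),(352,282)]])
print('slab',ray(c,447,226,.065),ray(c,460,338,.065))
```

```text
[ 0.4121 -0.3854  0.012 ]
[ 0.4195 -0.3564  0.012 ]
[ 0.6127 -0.4038  0.012 ]
[ 0.6063 -0.4335  0.012 ]
wedge block top [array([ 0.455, -0.29 ,  0.041]), array([ 0.4562, -0.269 ,  0.041 ])] thin [array([ 0.5912, -0.2881,  0.002 ]), array([ 0.5931, -0.2652,  0.002 ])]
slab [ 0.5106 -0.1685  0.065 ] [ 0.6505 -0.1629  0.065 ]
```

View pics/w1z.png

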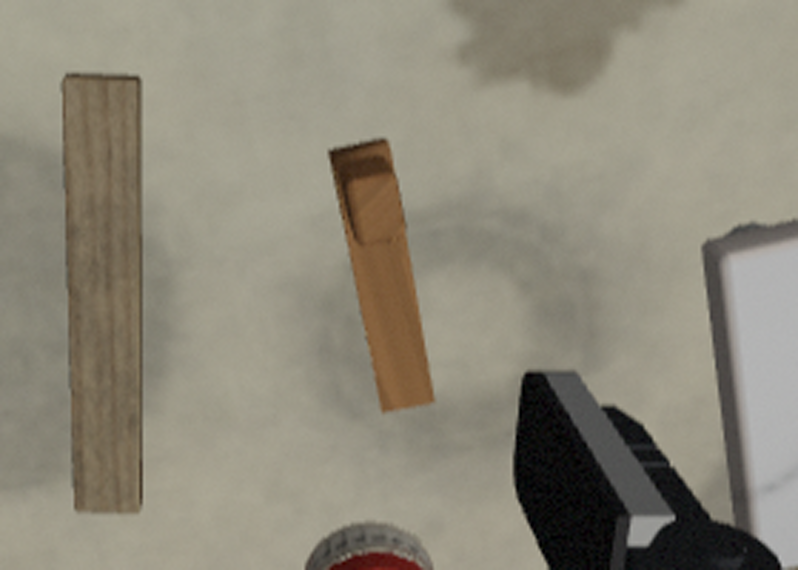

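Run:
```python
from h import *
o=st(); go(o,(.437,-.376,.10),(.437,-.376,.005),yaw=76.2)
c=np.load('c.npy',allow_pickle=True).item()
for n,p,z in [('NR top',(453,228),.065),('NR bot',(447,226),.045)]: print(n,ray(c,*p,z))
```

```text
4.0333 [ 0.4348 -0.3146  0.2407] [ 0.3339  0.7484 -0.5319] 0.08552120321007001
shift [-14.5 -59.7 140.7]
shift [-14.4 -59.8 235.7]
yaw of tool y deg 78.3206164475411
turn 0.03701173918153766
NR top [ 0.5141 -0.1628  0.065 ]
NR bot [ 0.5204 -0.16    0.045 ]
```

```bash
python3 -m handwheel '[100,-14,-60,40,0.037,100,-14,-60,80,0.037,100,-14,-60,120,0.037,100,-14,-60,160,0.037,100,-14,-60,195,0.037,100,-14,-60,195,0.037,100,-14,-60,195,0.037,100,-14,-60,195,0.037]'
python3 - <<'E'
from h import *
c=snap('wrist','w2.png');o=st(); go(o,(.437,-.376,.005),yaw=76.2)
E
```

```text
time_s: 4.7
ee_pos: [0.4363, -0.3777, 0.0465]
eef_rot: [[-0.971, 0.24, 0.001], [0.24, 0.971, -0.0], [-0.001, 0.0, -1.0]]
force: [0.4, -0.7, 0.1]
grip_width: 0.0853
4.75 [ 0.4372 -0.3787  0.0477] [ 0.8367 -1.0775  0.8973] 0.08517204549725564
shift [ 1.   2.6 42.7]
yaw of tool y deg 76.09466005181599
turn -0.0018385289296911633
```

View pics/w2.png

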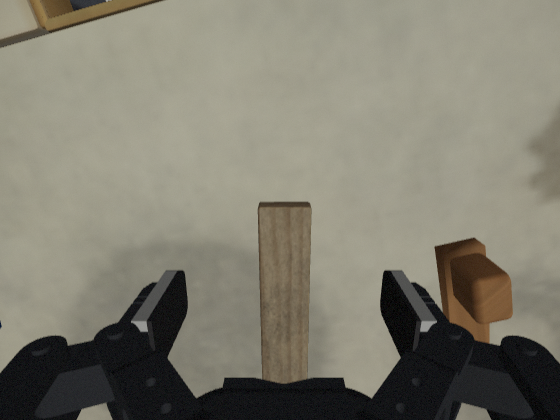

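The lath is centred between the fingers (columns 259–311) and parallel to them. I go down and grip.

```bash
python3 -m handwheel '[100,1,2,25,0,100,1,2,41,0,100,1,2,41,0,0,1,2,41,0,0,1,2,41,0,0,1,2,41,0,0,1,2,41,0,0,1,2,41,0,0,1,2,41,0,0,1,2,41,0]' 60
python3 - <<'E'
from h import *
o=st()
E
```

```text
time_s: 5.58
ee_pos: [0.4356, -0.3766, 0.0059]
eef_rot: [[-0.97, 0.241, 0.002], [0.241, 0.97, -0.001], [-0.002, -0.001, -1.0]]
force: [-1.5, 1.1, 8.7]
grip_width: 0.0279
5.5833 [ 0.4356 -0.3766  0.0059] [-1.4617  1.1095  8.7311] 0.02785502327827883
```

```bash
python3 - <<'E'
from h import *
o=st(); go(o,(.428,-.376,.08),(.428,-.212,.08),(.428,-.212,.008),yaw=91.5)
E
python3 -m handwheel '[0,0,0,-40,0,0,0,0,-75,0,0,0,0,-75,-0.1,0,0,0,-75,-0.2,0,0,0,-75,-0.26,0,0,0,-75,-0.26,0,0,0,-75,-0.26]'
python3 - <<'E'
from h import *
o=st(); go(o,(.428,-.376,.08),(.428,-.212,.08),(.428,-.212,.008),yaw=91.5)
snap('side','s3.png')
E
```

```text
5.5833 [ 0.4356 -0.3766  0.0059] [-1.4617  1.1095  8.7311] 0.02785502327827883
shift [  7.4  -1.3 -74.1]
shift [ 47.  157.9 -74.3]
shift [ 47.2 157.9  -2.3]
yaw of tool y deg 76.02958099293849
turn -0.27000974833633506
time_s: 6.17
ee_pos: [0.4346, -0.376, 0.0795]
eef_rot: [[-1.0, -0.014, 0.0], [-0.014, 1.0, 0.0], [-0.0, 0.0, -1.0]]
force: [0.6, 0.5, -0.9]
grip_width: 0.0277
6.1667 [ 0.4346 -0.376   0.0795] [ 0.6164  0.465  -0.8796] 0.02765578519949789
shift [ 6.6  0.1 -0.5]
shift [  4.3 164.1  -0.5]
shift [  4.3 164.   71.5]
yaw of tool y deg 90.80385263309675
turn -0.012150063631550578
```

View pics/s3.png

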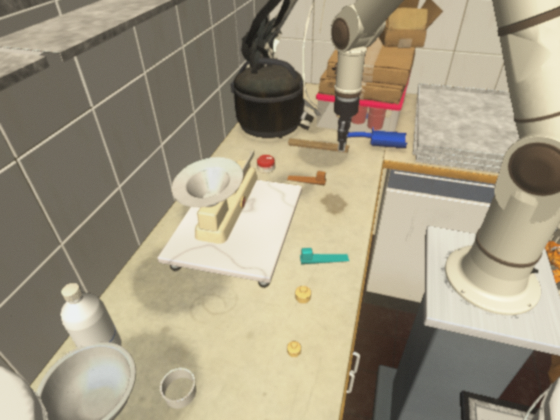

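The gripper holds the lath level, at about (318,143). I carry it over the wedge to the right of the stand.

```bash
python3 -m handwheel '[0,5,40,0,-0.012,0,5,80,0,-0.012,0,5,120,0,-0.012,0,5,164,0,-0.012,0,5,164,0,-0.012,0,5,164,0,-0.012,0,5,164,30,-0.012,0,5,164,50,-0.012,0,5,164,50,-0.012,0,5,164,50,-0.012]'
python3 - <<'E'
from h import *
snap('wrist','w4.png');
o=st(); go(o,(.428,-.212,.0065),(.428,-.131,.0065),yaw=91.5)
snap('top','t4.png')
a=cv2.imread('pics/t4.png')[110:320,180:460]; cv2.imwrite('pics/t4z.png',cv2.resize(a,None,fx=2.85,fy=2.85,interpolation=cv2.INTER_CUBIC))
E
```

```text
time_s: 7.05
ee_pos: [0.426, -0.2132, 0.0286]
eef_rot: [[-1.0, -0.026, -0.003], [-0.026, 1.0, 0.0], [0.003, 0.0, -1.0]]
force: [0.2, -0.1, 0.7]
grip_width: 0.0275
7.1 [ 0.4269 -0.2134  0.0295] [ 0.8181  0.2916 -1.7498] 0.027498295983969467
shift [-1.1  1.4 23. ]
shift [-3.2 82.3 22.9]
yaw of tool y deg 91.48421535342945
turn -0.00027549405391957826
```

View pics/w4.png

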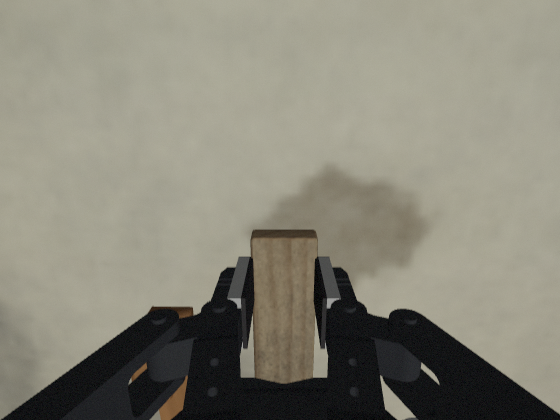

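View pics/t4z.png

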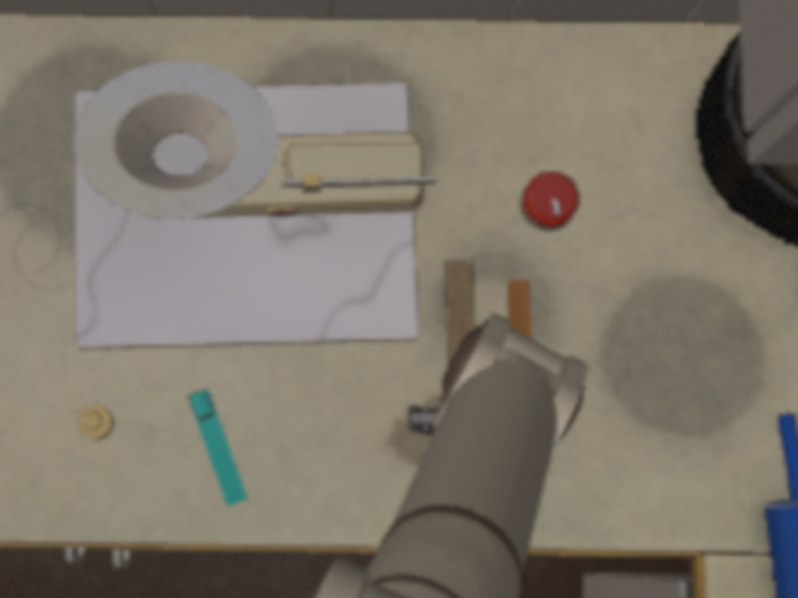

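```bash
python3 -m handwheel '[0,0,0,15,0,0,0,0,22,0,0,0,0,22,0,0,0,0,22,0,0,0,0,22,0]'
python3 - <<'E'
from h import *
c=snap('top','t5.png')
o=st(); go(o,(.428,-.131,.0065),yaw=91.5)
a=cv2.imread('pics/t5.png')[190:250,290:380]; cv2.imwrite('pics/t5z.png',cv2.resize(a,None,fx=8,fy=8,interpolation=cv2.INTER_CUBIC))
E
```

```text
time_s: 7.57
ee_pos: [0.4274, -0.2124, 0.0079]
eef_rot: [[-1.0, -0.028, 0.001], [-0.028, 1.0, -0.0], [-0.001, -0.0, -1.0]]
force: [-0.2, -0.2, 0.1]
grip_width: 0.0276
7.6167 [ 0.4275 -0.2123  0.008 ] [ 0.0645 -0.9938 -0.8247] 0.027676152690761815
shift [-2.8 81.3  1.4]
yaw of tool y deg 91.60486824910063
turn 0.001830296227607775
```

View pics/t5z.png

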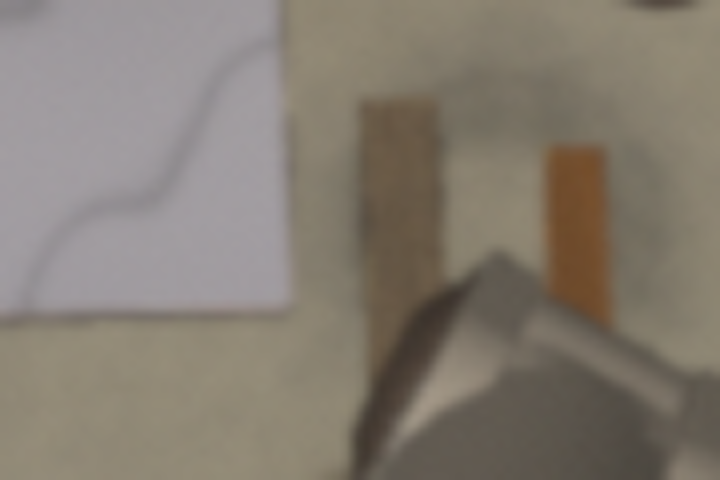

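Run:
```python
from h import *
np.set_printoptions(precision=4,suppress=True)
c=vision.camera('top')
f=lambda x,y:(290+x/8-.44,190+y/8-.44)
for n,p,z in [('lathL',(361,150),.014),('lathR',(440,150),.014),('lathfar',(400,100),.014),('NR',(292,308),.065),('Redge@far',(279,20),.065),('front',(20,316),.065)]: print(n,ray(c,*f(*p),z))
print(vision.regions_of('stand','top')[0]['extent'])
```

```text
lathL [ 0.5839 -0.1922  0.014 ]
lathR [ 0.5844 -0.2228  0.014 ]
lathfar [ 0.6039 -0.2074  0.014 ]
NR [ 0.5141 -0.1613  0.065 ]
Redge@far [ 0.6238 -0.1564  0.065 ]
front [ 0.5097 -0.0601  0.065 ]
[207.2, 132.3, 124.9, 98.6]
```

```bash
python3 -m handwheel '[0,0,0,1.5,0,0,0,10,1.5,0,0,0,20,1.5,0,0,0,30,1.5,0,0,0,40,1.5,0,0,0,50,1.5,0,0,0,60,1.5,0,0,0,70,1.5,0,0,0,79,1.5,0,0,0,79,1.5,0]'
python3 - <<'E'
from h import *
c=snap('side','s6.png')
o=st(); go(o,(.428,-.1335,.0055),yaw=91.5)
a=cv2.imread('pics/s6.png')[140:270,200:370]; cv2.imwrite('pics/s6z.png',cv2.resize(a,None,fx=4.5,fy=4.5,interpolation=cv2.INTER_CUBIC))
E
```

```text
time_s: 8.55
ee_pos: [0.4249, -0.1304, 0.0059]
eef_rot: [[-1.0, -0.031, -0.0], [-0.031, 1.0, 0.001], [0.0, 0.001, -1.0]]
force: [0.4, 2.9, 4.6]
grip_width: 0.0277
8.6 [ 0.425  -0.131   0.0059] [0.5301 1.2812 5.3405] 0.027305138617240668
shift [-3.  -2.6  0.4]
yaw of tool y deg 91.7851042706887
turn 0.004976008235015206
```

View pics/s6z.png

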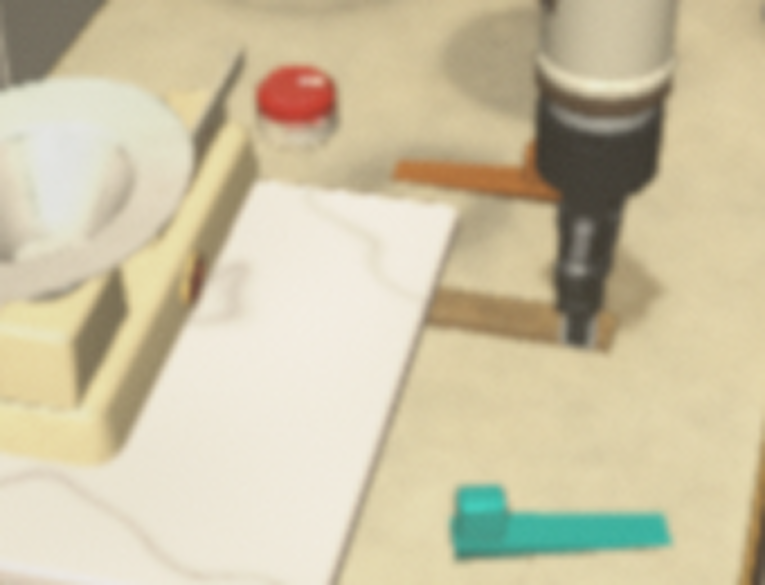

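```bash
python3 -m handwheel '[0,0,-2.5,0,0,0,0,-2.5,0,0,0,0,-2.5,0,0,75,0,-2.5,0,0,75,0,-2.5,0,0,75,0,-2.5,0,0,75,0,-2.5,0,0,75,0,-2.5,-25,0,75,0,-2.5,-60,0,75,0,-2.5,-100,0]'
python3 - <<'E'
from h import *
c=snap('wrist','w7.png')
o=st()
np.save('c.npy',c,allow_pickle=True)
E
```

```text
time_s: 9.43
ee_pos: [0.4228, -0.1354, 0.1053]
eef_rot: [[-1.0, -0.028, -0.005], [-0.028, 1.0, 0.001], [0.005, 0.001, -1.0]]
force: [1.2, -0.4, 0.6]
grip_width: 0.0638
9.4833 [ 0.4281 -0.137   0.1129] [ 1.4408 -0.9435  3.8414] 0.06394990777486376
```

View pics/w7.png

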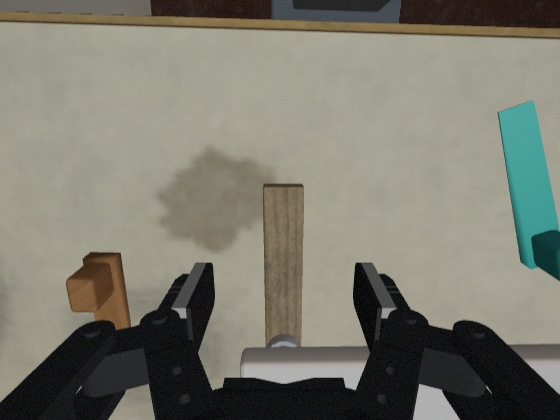

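The lath lies straight under the leg: the stub shows at (284,342), centred on the lath's columns 265–302. Next is the wedge.

```bash
python3 - <<'E'
from h import *
o=st(); go(o,(.475,-.279,.15),yaw=91.5)
c=np.load('c.npy',allow_pickle=True).item()
print(ray(c,264,185,.012),ray(c,303,185,.012))
E
python3 -m handwheel '[100,-20,-40,-35,0,100,-42,-80,-35,0,100,-42,-120,-35,0,100,-42,-144,-35,0,100,-42,-144,-35,0,100,-42,-144,-35,0,100,-42,-144,-35,0]'
python3 - <<'E'
from h import *
o=st(); c=snap('wrist','w8.png'); np.save('c.npy',c,allow_pickle=True)
E
```

```text
9.4833 [ 0.4281 -0.137   0.1129] [ 1.4408 -0.9435  3.8414] 0.06394990777486376
shift [ -43.3 -143.3  -36.5]
yaw of tool y deg 91.5393098763925
turn 0.00068608677160098
[ 0.4046 -0.15    0.012 ] [ 0.4038 -0.1219  0.012 ]
time_s: 10.07
ee_pos: [0.4702, -0.2779, 0.1401]
eef_rot: [[-1.0, -0.027, -0.001], [-0.027, 1.0, 0.001], [0.001, 0.001, -1.0]]
force: [0.0, 1.1, -0.8]
grip_width: 0.0852
10.0667 [ 0.4702 -0.2779  0.1401] [ 0.0268  1.1165 -0.7959] 0.0851985051889233
```

View pics/w8.png

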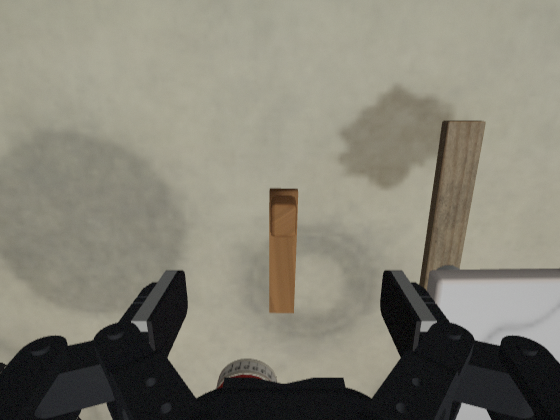

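Run:
```python
from h import *
np.set_printoptions(precision=4,suppress=True)
c=np.load('c.npy',allow_pickle=True).item()
a=cv2.cvtColor(c['image'],cv2.COLOR_RGB2BGR)[170:330,230:340]
cv2.imwrite('pics/w8z.png',cv2.resize(a,None,fx=3.7,fy=3.7,interpolation=cv2.INTER_CUBIC))
for p,z in [((270,189),.012),((298,189),.012),((270,313),.002),((294.5,313),.002),((273,235),.041),((296,235),.041)]: print(ray(c,*p,z))
o=st()
```

```text
[ 0.4646 -0.2892  0.012 ]
[ 0.464 -0.266  0.012]
[ 0.5922 -0.2876  0.002 ]
[ 0.5916 -0.2638  0.002 ]
[ 0.4936 -0.2854  0.041 ]
[ 0.4931 -0.2676  0.041 ]
10.1167 [ 0.4705 -0.2769  0.1401] [0.3826 0.1656 0.2383] 0.08539345603939368
```

View pics/w8z.png

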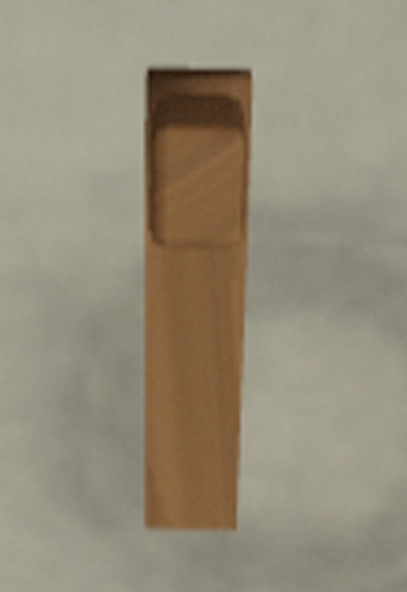

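Run:
```python
from h import *
o=st(); go(o,(.481,-.2773,.06),(.481,-.2773,.015),yaw=91)
```

```text
10.1167 [ 0.4705 -0.2769  0.1401] [0.3826 0.1656 0.2383] 0.08539345603939368
shift [-10.6  -0.8  80.1]
shift [-10.7  -0.9 125.1]
yaw of tool y deg 91.6615104205521
turn 0.01154553487488652
```

```bash
python3 -m handwheel '[100,-10,-1,40,0.01,100,-10,-1,80,0.01,100,-10,-1,110,0.01,100,-10,-1,120,0.01,100,-10,-1,125,0.01,100,-10,-1,125,0.01,100,-10,-1,125,0.01]'
python3 - <<'E'
from h import *
o=st(); c=snap('wrist','w9.png'); go(o,(.481,-.2773,.015),yaw=91)
E
```

```text
time_s: 10.7
ee_pos: [0.4821, -0.2792, 0.0172]
eef_rot: [[-1.0, -0.019, 0.002], [-0.019, 1.0, -0.001], [-0.002, -0.001, -1.0]]
force: [-0.1, -0.9, 1.2]
grip_width: 0.0855
10.7 [ 0.4821 -0.2792  0.0172] [-0.0762 -0.8509  1.2026] 0.08551197477218439
shift [1.1 1.9 2.2]
yaw of tool y deg 91.08336236469063
turn 0.0014549477360996654
```

View pics/w9.png

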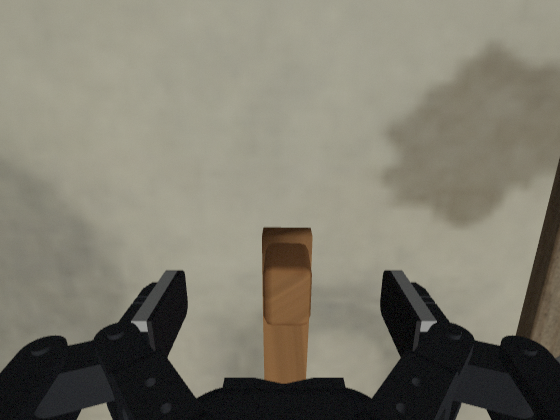

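The wedge block is between the fingers at columns 264–311, with about 2 mm of offset. I shift over it and grip.

```bash
python3 -m handwheel '[100,1,1.7,1.5,0,100,1,1.7,1.5,0,0,1,1.7,1.5,0,0,1,1.7,1.5,0,0,1,1.7,1.5,0,0,1,1.7,1.5,0,0,1,1.7,1.5,0,0,1,1.7,1.5,0,0,1,1.7,1.5,0,0,1,1.7,1.5,0]' 50
python3 - <<'E'
from h import *
o=st(); go(o,(.478,-.2773,.08),(.404,-.21,.08),(.404,-.21,.03),yaw=91.5)
E
```

```text
time_s: 11.58
ee_pos: [0.4801, -0.2775, 0.0144]
eef_rot: [[-1.0, -0.018, 0.0], [-0.018, 1.0, -0.0], [-0.0, -0.0, -1.0]]
force: [0.1, -0.8, 2.4]
grip_width: 0.0192
11.5833 [ 0.4801 -0.2775  0.0144] [ 0.1057 -0.8245  2.4488] 0.019249583042211776
shift [  2.1   0.2 -65.6]
shift [ 74.9  68.9 -65.6]
shift [ 74.9  68.9 -15.6]
yaw of tool y deg 91.04273168285187
turn -0.007980837699288479
```

```bash
python3 -m handwheel '[0,0,0,-35,0,0,0,0,-65,-0.008,0,25,20,-65,-0.008,0,50,45,-65,-0.008,0,75,69,-65,-0.008,0,75,69,-65,-0.008,0,75,69,-50,-0.008,0,75,69,-30,-0.008,0,75,69,-16,-0.008,0,75,69,-16,-0.008]'
python3 - <<'E'
from h import *
o=st(); c=snap('side','s10.png'); go(o,(.404,-.1345,.028),yaw=91.6)
a=cv2.imread('pics/s10.png')[140:270,200:370]; cv2.imwrite('pics/s10z.png',cv2.resize(a,None,fx=4.5,fy=4.5,interpolation=cv2.INTER_CUBIC))
E
```

```text
time_s: 12.42
ee_pos: [0.4018, -0.2088, 0.0281]
eef_rot: [[-1.0, -0.027, -0.004], [-0.027, 1.0, 0.002], [0.004, 0.002, -1.0]]
force: [0.4, 0.6, -0.9]
grip_width: 0.0191
12.4167 [ 0.4018 -0.2088  0.0281] [ 0.3531  0.5801 -0.9296] 0.01909849466468997
shift [-4.2 74.2  0.2]
yaw of tool y deg 91.51861464205122
turn -0.00142044245912043
```

View pics/s10z.png

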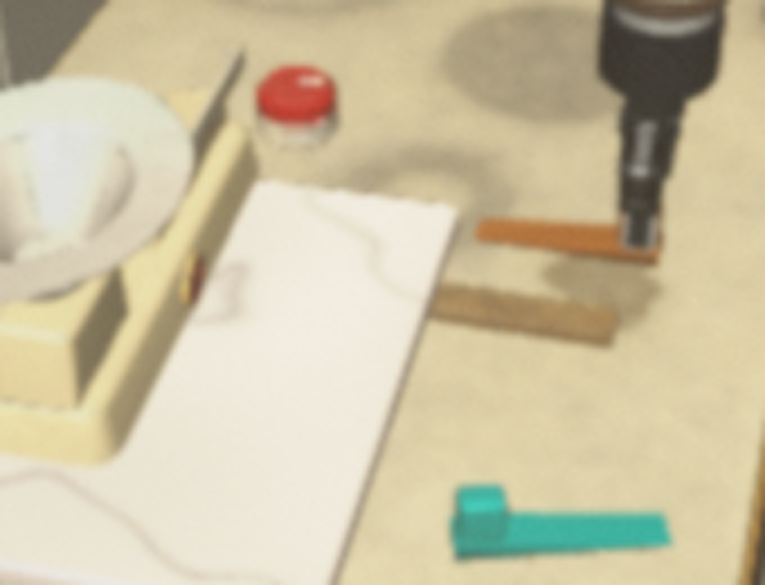

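The wedge hangs level, beside and just above the lath. I move it sideways over the lath, short of the leg.

```bash
python3 -m handwheel '[0,0,10,-3,0,0,0,25,-3,0,0,0,45,-3,0,0,0,65,-3,0,0,0,74,-3,0,0,0,74,-3,0,0,0,74,-3,0,0,0,74,-3,0]'
python3 - <<'E'
from h import *
o=st(); c=snap('wrist','w11.png'); go(o,(.404,-.1345,.027),yaw=91.6)
E
```

```text
time_s: 13.13
ee_pos: [0.4024, -0.1368, 0.0338]
eef_rot: [[-1.0, -0.026, 0.001], [-0.026, 1.0, -0.001], [-0.001, -0.001, -1.0]]
force: [0.6, -0.6, -0.2]
grip_width: 0.0192
13.1333 [ 0.4024 -0.1368  0.0338] [ 0.6135 -0.5514 -0.2217] 0.01915794993329844
shift [-1.6  2.3  6.8]
yaw of tool y deg 91.46618846359112
turn -0.0023354518874871832
```

View pics/w11.png

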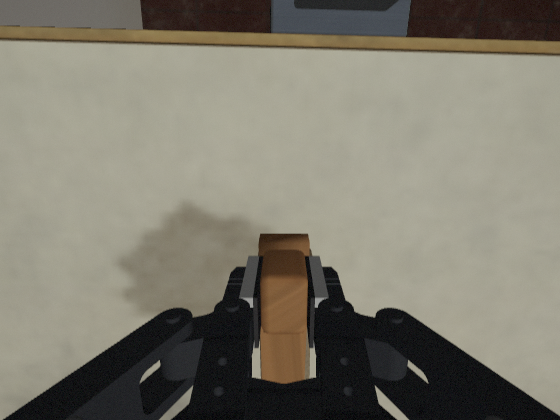

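```bash
python3 -m handwheel '[0,-2,2.5,4,0,0,-2,2.5,6,0,0,-2,2.5,6.5,0,0,-2,2.5,6.5,0,0,-2,2.5,6.5,0]'
python3 - <<'E'
from h import *
o=st(); c=snap('side','s12.png'); go(o,(.404,-.1345,.0264),yaw=91.6)
a=cv2.imread('pics/s12.png')[160:250,250:370]; cv2.imwrite('pics/s12z.png',cv2.resize(a,None,fx=6,fy=6,interpolation=cv2.INTER_CUBIC))
E
```

```text
time_s: 13.6
ee_pos: [0.4035, -0.1334, 0.0266]
eef_rot: [[-1.0, -0.026, -0.001], [-0.026, 1.0, 0.0], [0.001, 0.0, -1.0]]
force: [-0.1, -0.1, -1.4]
grip_width: 0.0194
13.6 [ 0.4035 -0.1334  0.0266] [-0.098  -0.1226 -1.4062] 0.0194028228968894
shift [-0.5 -1.1  0.2]
yaw of tool y deg 91.4779832938851
turn -0.0021295932641431925
```

View pics/s12z.png

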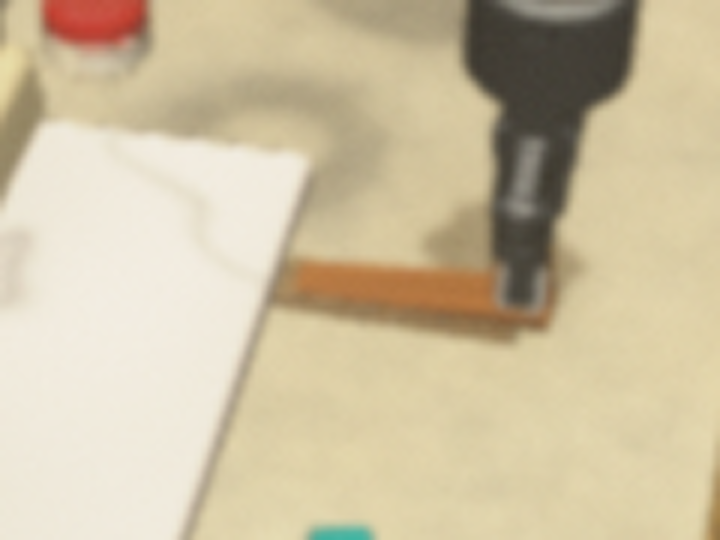

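```bash
python3 -m handwheel '[0,-4,0,0.3,0,0,-8,0,0.3,0,0,-12,0,0.3,0,0,-16,0,0.3,0,0,-20,0,0.3,0,0,-20,0,0.3,0]'
python3 -m handwheel '[0,-3,0,0,0,0,-6,0,0,0,0,-6,0,0,0]'
```

```text
time_s: 14.15
ee_pos: [0.4253, -0.1327, 0.0266]
eef_rot: [[-1.0, -0.027, 0.001], [-0.027, 1.0, -0.0], [-0.001, -0.0, -1.0]]
force: [0.5, -0.2, -1.4]
grip_width: 0.0193
time_s: 14.4
ee_pos: [0.4305, -0.1325, 0.0266]
eef_rot: [[-1.0, -0.026, 0.001], [-0.026, 1.0, -0.0], [-0.001, -0.0, -1.0]]
force: [0.0, -0.4, -0.3]
grip_width: 0.0191
```

```bash
for i in 1; do python3 -m handwheel '[0,-3,0,0,0,0,-6,0,0,0,0,-6,0,0,0]' | grep -E "ee_pos|force"; done
python3 -m handwheel '[0,-3,0,0,0,0,-5,0,0,0,0,-5,0,0,0]' | grep -E "ee_pos|force"
```

```text
ee_pos: [0.4367, -0.1324, 0.0266]
force: [-0.3, -0.8, -0.2]
ee_pos: [0.4414, -0.1323, 0.0265]
force: [-0.7, -0.1, -1.7]
```

```bash
python3 -m handwheel '[0,-3,0,0,0,0,-5,0,0,0,0,-5,0,0,0]' | grep -E "ee_pos|force"
```

```text
ee_pos: [0.4464, -0.1321, 0.0266]
force: [0.2, -0.2, -1.0]
```

```bash
python3 -m handwheel '[0,-3,0,0,0,0,-5,0,0,0,0,-5,0,0,0]' | grep -E "ee_pos|force"
```

```text
ee_pos: [0.4514, -0.132, 0.0265]
force: [0.1, 0.5, -0.9]
```

```bash
python3 -m handwheel '[0,-3,0,0,0,0,-5,0,0,0,0,-5,0,0,0]' | grep -E "ee_pos|force"
```

```text
ee_pos: [0.4549, -0.1318, 0.0264]
force: [-3.7, 0.6, 3.9]
```

```bash
python3 -m handwheel '[0,-3,0,0,0,0,-4,0,0,0,0,-4,0,0,0]' | grep -E "ee_pos|force"
```

```text
ee_pos: [0.4555, -0.1318, 0.0264]
force: [-13.2, 0.1, 15.3]
```

Contact now: about 13 N along x at TCP x 0.4555. That puts roughly 6.5 mm of wedge thickness under the leg's edge, inside the possible 3.5–10.5 mm gap. I ease back slightly and take a reading.

```bash
python3 -m handwheel '[0,1,0,-1,0,0,1,0,-1,0]' | grep -E "ee_pos|force|rot"
python3 - <<'E'
from h import *
snap('side','s13.png')
a=cv2.imread('pics/s13.png')[150:250,220:370]; cv2.imwrite('pics/s13z.png',cv2.resize(a,None,fx=5,fy=5,interpolation=cv2.INTER_CUBIC))
st()
E
```

```text
ee_pos: [0.4556, -0.1317, 0.0268]
eef_rot: [[-1.0, -0.025, -0.005], [-0.025, 1.0, 0.001], [0.005, 0.001, -1.0]]
force: [-6.0, -1.3, 0.6]
16.1167 [ 0.4556 -0.1317  0.0267] [-6.7159 -0.537  -0.4621] 0.019443816790714493
```

View pics/s13z.png

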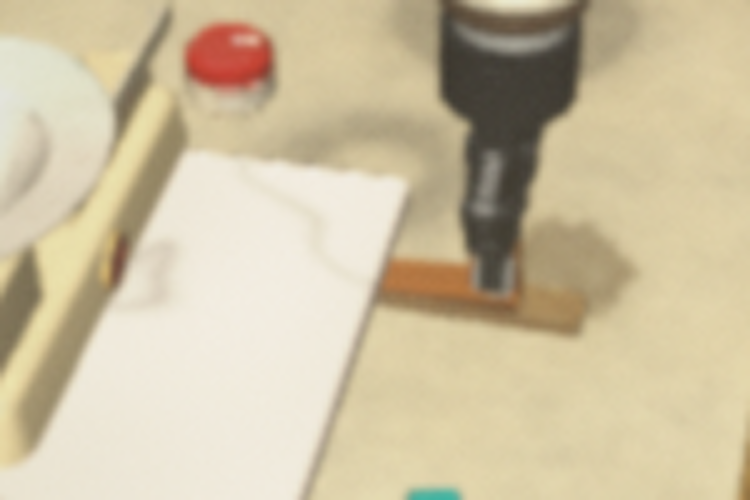

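```bash
python3 -m handwheel '[0,-1,0,0,0,0,-1,0,0,0,0,-1,0,0,0]' | grep -E "ee_pos|force|rot"
```

```text
ee_pos: [0.456, -0.1316, 0.0266]
eef_rot: [[-1.0, -0.025, -0.006], [-0.025, 1.0, 0.001], [0.006, 0.001, -1.0]]
force: [-8.7, -0.7, 2.0]
```

```bash
python3 -m handwheel '[0,-0.5,0,0,0,0,-0.5,0,0,0,0,-0.5,0,0,0,0,-0.5,0,0,0]' | grep -E "ee_pos|force|rot"
```

```text
ee_pos: [0.4561, -0.1316, 0.0265]
eef_rot: [[-1.0, -0.025, -0.007], [-0.025, 1.0, 0.001], [0.007, 0.001, -1.0]]
force: [-8.7, -0.1, 3.3]
```

Snug at about 9 N. I release the wedge and go straight up.

```bash
python3 -m handwheel '[40,2,0,0,0,40,2,0,0,0,40,2,0,0,0,50,2,0,0,0,50,2,0,-20,0,50,2,0,-60,0,50,2,0,-100,0,50,2,0,-130,0,50,2,0,-130,0]' | grep -E "ee_pos|force|width"
python3 - <<'E'
from h import *
c=snap('wrist','w14.png'); np.save('c.npy',c,allow_pickle=True); snap('side','s14.png')
a=cv2.imread('pics/s14.png')[150:250,220:370]; cv2.imwrite('pics/s14z.png',cv2.resize(a,None,fx=5,fy=5,interpolation=cv2.INTER_CUBIC))
st()
E
```

```text
ee_pos: [0.4631, -0.1329, 0.1638]
force: [0.0, -0.7, 0.0]
grip_width: 0.0427
17.55 [ 0.4599 -0.1318  0.1592] [ 0.0759  0.3938 -0.0301] 0.04275355038363964
```

View pics/w14.png

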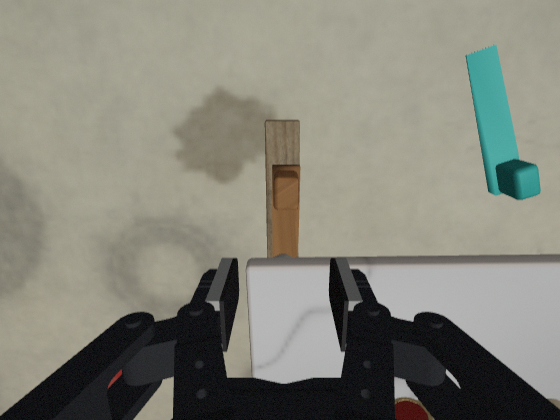

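View pics/s14z.png

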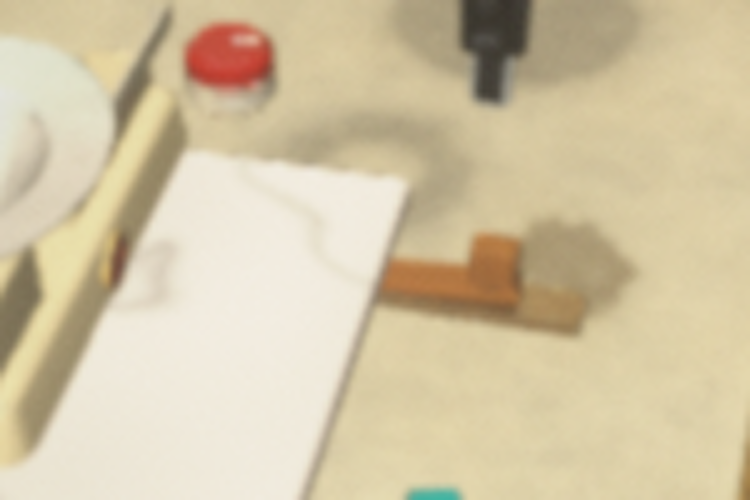

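The wrist and side views show the wedge resting flat on the lath, with its block at (286,190). The leg stub shows at (284,257) and the slab corner at (248,260). Next is the press.

Run:
```python
from h import *
c=np.load('c.npy',allow_pickle=True).item()
print(ray(c,249,260,.065), ray(c,284,257,.02),ray(c,299,165,.024),ray(c,272,165,.024))
o=st(); go(o,(.538,-.131,.12),(.538,-.131,.066),yaw=91.5)
```

```text
[ 0.50997995 -0.15952597  0.065     ] [ 0.52970483 -0.13114993  0.02      ] [ 0.44081945 -0.12087423  0.024     ] [ 0.44143479 -0.14369106  0.024     ]
17.55 [ 0.4599 -0.1318  0.1592] [ 0.0759  0.3938 -0.0301] 0.04275355038363964
shift [-77.9  -1.2  39.6]
shift [-77.6  -1.2  93.6]
yaw of tool y deg 91.53282705593068
turn 0.0005729402097267577
```

```bash
python3 -m handwheel '[0,-40,-1,0,0,0,-77,-1,20,0,0,-77,-1,50,0,0,-77,-1,70,0,0,-77,-1,75,0,0,-77,-1,75,0,0,-77,-1,75,0,0,-77,-1,75,0]' | grep -E "ee_pos|force|width"
python3 - <<'E'
from h import *
snap('wrist','w15.png')
o=st();go(o,(.537,-.1305,.066))
E
```

```text
ee_pos: [0.5357, -0.1311, 0.0834]
force: [0.8, -0.1, -0.1]
grip_width: 0.0001
18.2667 [ 0.536  -0.1311  0.0838] [-0.4611  0.2264  0.5509] -3.821841664725848e-05
shift [-1.   0.6 17.8]
yaw of tool y deg 91.48204460010342
```

View pics/w15.png

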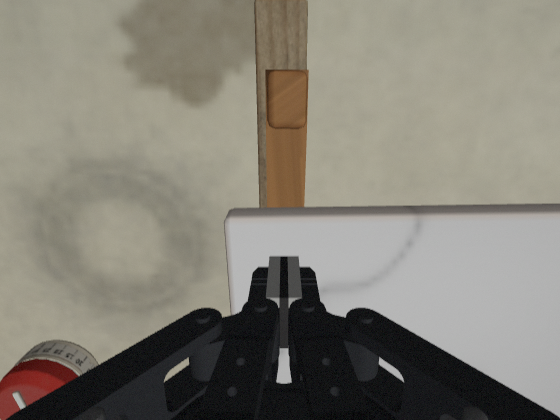

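Shut fingers over the marble's corner, in line with the wedge. I go down slowly.

```bash
python3 -m handwheel '[0,0,0,8,0,0,0,0,14,0,0,0,0,16,0,0,0,0,17,0,0,0,0,17,0]' | grep -E "ee_pos|force"
```

```text
ee_pos: [0.5349, -0.1307, 0.0652]
force: [-0.7, -0.1, 0.8]
```

```bash
python3 -m handwheel '[0,0,0,0.7,0,0,0,0,0.7,0,0,0,0,0.7,0]' | grep -E "ee_pos|force"
```

```text
ee_pos: [0.5353, -0.1308, 0.065]
force: [-0.5, 0.3, 0.9]
```

```bash
python3 -m handwheel '[0,0,0,0.7,0,0,0,0,0.7,0,0,0,0,0.7,0]' | grep -E "ee_pos|force"
```

```text
ee_pos: [0.5353, -0.1309, 0.0649]
force: [-2.9, 0.8, 6.8]
```

```bash
python3 -m handwheel '[0,0,0,0.7,0,0,0,0,0.7,0,0,0,0,0.7,0,0,0,0,0.7,0]' | grep -E "ee_pos|force"
```

```text
ee_pos: [0.5353, -0.1308, 0.0648]
force: [-4.3, 1.4, 13.7]
```

```bash
python3 -m handwheel '[0,0,0,0,0,0,0,0,0,0,0,0,0,0,0,0,0,0,0,0,0,0,0,0,0]' | grep -E "ee_pos|force"; python3 -m handwheel '[0,0,0,-3,0,0,0,0,-20,0,0,20,0,-60,0,0,80,0,-120,0,0,120,0,-170,0,0,150,0,-190,0,0,150,0,-190,0,0,150,0,-190,0,0,150,0,-190,0]' | grep -E "time|ee_pos|force"
python3 - <<'E'
from h import *
snap('side','s16.png'); c=snap('top','t16.png'); w=snap('wrist','w16.png')
a=cv2.imread('pics/s16.png')[140:320,200:370]; b=cv2.imread('pics/t16.png')[110:290,190:410]
a=cv2.resize(a,None,fx=3,fy=3,interpolation=cv2.INTER_CUBIC); cv2.imwrite('pics/s16z.png',a)
cv2.imwrite('pics/t16z.png',cv2.resize(b,None,fx=3,fy=3,interpolation=cv2.INTER_CUBIC))
st()
E
```

```text
ee_pos: [0.5353, -0.1309, 0.0648]
force: [-5.0, 0.5, 14.2]
time_s: 20.68
ee_pos: [0.3843, -0.1356, 0.2565]
force: [0.5, 0.3, -0.3]
20.8333 [ 0.3859 -0.1345  0.2532] [0.754  0.0717 0.3502] -2.3807560352930565e-05
```

View pics/s16z.png

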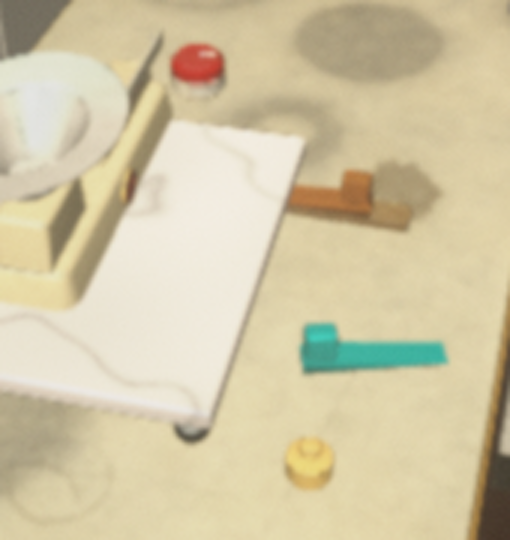

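View pics/w16.png

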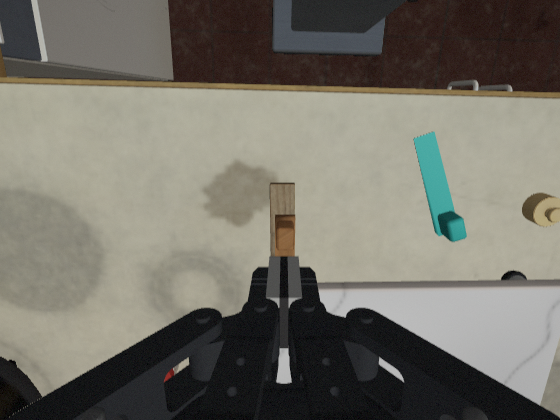

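View pics/t16z.png

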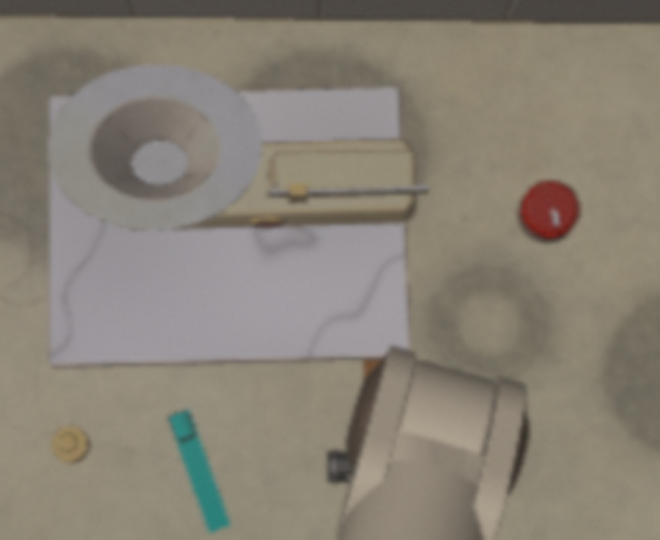

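Run:
```python
from workcell import order
print(order.sign_off())
```

```text
the job is handed in; nothing more can be done
None
```

The stand is shimmed, both shims are in place, and I handed the job in at about 21 s of the 72 s allowed. No verdict was reported.

- **Lath:** I slid it sideways along the worktop under the short leg. The wrist picture showed it straight and centred on the stub.
- **Wedge:** I pushed the wooden wedge in from the front, thin end first, until it was snug. For one reading (1/4 s) the push reached about 13 N along and 15 N down at the wrist. I eased back to about 7 N, finished at about 9 N, and let go.
- **Press check:** I pressed on the marble over the leg with about 14 N for more than 0.4 s. The fingertip height stayed at 64.8 to 65.0 mm, so the stand did not rock.
- **After the press:** With the arm clear and the force reading near zero, the side picture showed the wedge where it was before the press. The timer and big brass weight looked undisturbed. The smaller weight was not in my close-ups, but the arm worked well away from it.

**Not measured directly:**
- The force between wedge and leg could not be measured; I judged it from the push and the press.
- I estimated the stand's tilt only from the fingertip height and the pictures.
- The wedge sits about 2 mm off the lath's centre line, well within the allowed 14 mm.

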